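Rock the pendulum angle gauge on the sprung stud to its index

TASK

Lift the pendulum angle gauge off the two stacked petri dishes, leaving the dishes and everything round about where they are. Set the middle of its base level and gently on the taller stud of the two-stud block, let it bear there for a moment, and then rock it on that stud until its swinging pointer settles on the black index tab at the rim of its dial. Finish still holding it there by its handle, at rest on the tall stud only, pressing lightly so that the sprung stud is not driven fully down.

Things in the scene. Friction and masses are not known exactly. Their poses are not given: they have to be found in the camera images.
- gauge: Loose angle gauge, 0.25 kg, on the upper dish. Origin: centre of its underside; z up, y along the base, white dial faces -x (to the robot at yaw 0). Flat base bar 28 (x) x 92 (y) x 12 mm; round housing 72 mm across, 16 thick, centre 50 mm above the underside; on top a flat handle tab 12 mm thick (x), 36 wide (y), 85 to 125 mm above the underside: grip it across its thickness
- gauge_pointer (a joint): Pointer reading, rad. Black needle with a weight below its pivot: it hangs upright in the world and swings 1 to 2 s after a motion. 0 = top of the dial (gauge level); positive = toward the +y end. Turning the gauge about its own +x by a (its +y end rises, its handle leans to -y) makes it read +a
- gauge_index (a joint): Where the index tab stands on the dial, rad, same zero and direction as the pointer; stiff, stays put; between 0.17 and 0.30: the gauge must be leant by this angle. The tab is a black block 4 mm wide at the dial's rim
- pointer_tip (a point): Tip of the needle, 26 mm from the pivot; the pivot is 50 mm above the gauge's underside, 12 mm in front of its middle plane
- index_tab (a point): Centre of the index tab, 32.5 mm from the pivot
- stud_block: Fixed aluminium block 60 (x) by 110 (y) by 24 mm high, with two round-topped steel studs 18 mm thick, 45 mm apart along its y. Origin: centre of its underside
- tall_stud_top (a point): Top of the taller stud (y = +20 mm on the block, 60 mm above the table at rest). Round end of 9 mm radius. It is sprung and goes down up to 8 mm, about 1.5 N to start and 1 N per mm
- low_stud_top (a point): Top of the lower stud (y = -25 mm on the block, 34 mm above the table), rigid, round end of 9 mm radius; the gauge must not rest on it
- tall_stud: The taller, sprung stud; origin on its axis at the top face of the block (36 mm below its top)
- low_stud: The lower stud; origin on its axis at the top face of the block
- dish_lower: Lidded petri dish 90 mm across, 15 mm high, 20 g, loose on the table; origin: centre of its underside
- dish_upper: Same dish, stacked on the lower one; the gauge stands on its lid, 30 mm above the table
- buffer_bottle: White bottle with a blue cap, 64 mm thick, 118 mm tall, loose, behind the work; not to be disturbed
Mind the look-alikes: they are no part of the job. Leave any brown or red look-alike of the gauge alone.

How it is judged:
On the way, in this order (a step that is already met when the one before it is completed fails the run):
1. the gauge is lifted clear of the dishes in the gripper (height (world z) of gauge above 0.06 m and contact force between gauge and dish_upper below 0.05 N and contact force between the fingers and gauge above 1 N), for 0.1 s.
2. the gauge bears, level, on the tall stud with the middle of its base (contact force between gauge and tall_stud above 0.5 N and horizontal distance between gauge and tall_stud_top below 0.02 m and angle between gauge's own z axis and vertical below 0.09 rad), for 0.2 s.
3. rocked on the stud, the pointer has settled on the index tab (angle between the z axis of pointer_tip and the z axis of index_tab, either way round below 0.05 rad and velocity of joint gauge_pointer between -0.15 and 0.15 rad/s and contact force between gauge and tall_stud above 0.5 N), for 0.3 s.
At the end, for the whole second after the job is handed in: The gripper holds the gauge, still, its base middle within 20 mm of the tall stud top and bearing on that stud alone with 0.5 to 12 N; the pointer rests within 0.05 rad of the middle of the index tab; both dishes are within 30 mm of where they stood (all of step 3 and contact force between gauge and tall_stud below 12 N and contact force between gauge and low_stud below 0.1 N and horizontal distance between gauge and tall_stud_top below 0.02 m and contact force between the fingers and gauge above 1 N and linear speed of gauge below 0.02 m/s and distance of each of dish_lower, dish_upper from where it was at the start of the episode below 0.03 m); the arm keeps its last pose, push and grip.
It fails at once if the dishes are knocked away (distance of any of dish_lower, dish_upper from where it was at the start of the episode above 0.04 m).
It fails at once if the tall stud is hit hard (contact force between gauge and tall_stud above 40 N).
It fails at once if the bottle is disturbed (distance of buffer_bottle from where it was at the start of the episode above 0.03 m).
It also fails if it takes over 40 s, if anything falls off the work surface, if the arm or the gripper's body presses on something with over 40 N, if the wrist force passes 120 N, or if a joint passes its speed limit or range.

ROBOT

A 6-joint arm with a two-finger parallel gripper is mounted at the origin on a cart in front of the work surface, level with it; the furniture and walls round the work are solid. World frame = base frame: x ahead of the robot, y to its left, z up, the work surface at z = 0. Lengths are in m, angles in rad, forces in N, time in s.
With the tool pointing down it reaches from about 0.3 to 0.75 m from the base axis. Payload 8.5 kg.
Tool frame: the origin (TCP) lies at the very end of the fingers, on their centre line; the grasp point (between the pads) lies 19 mm behind it; z points along the fingers, y is the line along which they close (so a half turn about z gives the same grasp; the last joint's range is limited). The gripper opens to 88 mm and grips with 3 to 60 N. Pads are 18 mm wide; open, the fingers measure 123 mm over their backs; the gripper's body (75 mm by 187 mm) begins 45 mm behind the grasp point.
Start: joints at [1.125, 0.381, 1.297, -0, 1.464, -0.215], TCP at [0.126, 0.535, 0.239] pointing down, gripper open.
Joint ranges: [-3.11, 3.11], [-0.89, 2.33], [0.22, 2.48], [-1.42, 4.56], [0.17, 2.85], [-2.88, 2.88]. Speed limits (rad/s): [2.39, 2.39, 3.14, 3.14, 3.14, 3.14].

INTERFACE

Orientations are given as a rotation vector (axis times angle).
In Python, from bench import ctrl gives the robot as it stands.
- The arm moves only by the tool play_rows, never from a script. Its argument "increments" is one flat list of numbers, 7 for each row, row after row: the shift along the tool's x, y, z in units of 40 mm (1.0 is 40 mm), then the turn, a rotation vector about the tool's x, y, z in units of 6 degrees (1.0 is 6 degrees), then the opening, from 0 (shut) to 1 (fully open). In form: [x, y, z, ax, ay, az, grip, x, y, z, ax, ay, az, grip, ...]. A call has 1 to 20 rows; each row is the pose to reach, as a shift and turn from the pose commanded when the call began, along the tool's axes at that moment; what a row does not reach only later rows make up. A row lasts 1/8 s, in which the tool goes at most 62.5 mm and 10.7 degrees, less where a joint would pass 70% of its speed; a pose out of reach is approached as far as the arm can. A call with a gripper value outside its range is refused whole. The fingers move at their own pace and stop on an object; "force" is the grip in N (left out, the last holds). Time passes only in rows, so rows that repeat a pose let the fingers close. It gives the time, the measured TCP pose, the force, the opening and the grip force at its end, in the units of the state.
- ctrl.read_state(): the state, without advancing time (a new reading comes with each control period).
- ctrl.get_image(name): name is "scene" or "top"; returns the picture (420x560x3 uint8, red, green, blue); there is no depth.
- ctrl.camera_info(name): a dict with "intrinsics" (3x3 intrinsics, pixels), "pose" (4x4, takes a point from camera to world coordinates). Camera axes: x right, y down, z forward; pixel columns grow to the right and rows downward; lengths in m; the calibration is good to about 2 mm. A picture is of the moment at which its call begins. camera_info takes no time and is no camera call.
- ctrl.close_job(): hands the job in; it is judged then, once.
The state is a dict: "clock": time; "q": joint angles; "dq": joint speeds; "tau": joint torques, N m; "ee_pos": TCP position; "ee_rot": TCP orientation; "contact_force": force on the tool from outside, world axes, zero at the start; "moment": the same for the moment, N m; "gripper_width": opening from 0.0 (shut) to 1.0 (fully open); "gripper_force": force on a finger pad.
Only numpy, scipy, OpenCV 4.12 (cv2) and the standard library are available. Lean on these libraries where they do the work, as an engineer would, in place of code of your own. Each camera call takes 0.05 s, during which the arm holds its last target. There are 200 camera calls.

## Working session

There is one attempt and no reset: what is moved stays moved. The work goes in short steps, Python scripts to look and compute and a tool call to move; the robot and the scene stay as the last step left them, time stands still between calls to the robot, and variables do not carry over. Pictures are saved under pics/ and viewed, at most 10 in all, crops included, and the job is handed in when it is done.

Besides the shell and the picture viewer there is one more tool, called after "Call:" as name(argument=value, ...) on one line, values as JSON. play_rows: Moves the arm, as the interface text tells. Its arguments: {"type":"object","properties":{"increments":{"type":"array"},"force":{"type":"number"}},"required":["increments"]}

```bash
mkdir -p pics
python3 - <<'E'
from bench import ctrl
import cv2,numpy as np
for n in("scene","top"):
    cv2.imwrite(f"pics/{n}0.png",ctrl.get_image(n)[:,:,::-1]); i=ctrl.camera_info(n); print(np.round(i["intrinsics"],1).tolist(),np.round(i["pose"],3).tolist())
s=ctrl.read_state();print(s)
E
```

```text
[[501.4, 0.0, 276.7], [0.0, 501.4, 211.1], [0.0, 0.0, 1.0]] [[-0.754, -0.325, 0.57, -0.078], [-0.656, 0.36, -0.663, 1.009], [0.011, -0.874, -0.485, 0.551], [0.0, 0.0, 0.0, 1.0]]
[[454.6, 0.0, 279.5], [0.0, 454.6, 213.1], [0.0, 0.0, 1.0]] [[0.106, -0.973, 0.204, 0.258], [-0.994, -0.103, 0.023, 0.344], [-0.001, -0.205, -0.979, 1.039], [0.0, 0.0, 0.0, 1.0]]
{'clock': 0.1, 'q': array([ 1.12467750e+00,  3.81102672e-01,  1.29810506e+00, -6.33066640e-06,
        1.46358283e+00, -2.15297993e-01]), 'dq': array([ 0.00010248, -0.00011232, -0.00268412,  0.00073855,  0.00239441,
       -0.00087998]), 'tau': array([ 3.29518589e-03, -4.38649392e+01, -2.24911916e+01,  7.14921090e-02,
        3.41562554e-02, -5.66082792e-05]), 'ee_pos': array([0.12572857, 0.53520084, 0.23824039]), 'ee_rot': array([-3.61722939e-01, -3.12031269e+00,  1.78270668e-03]), 'contact_force': array([ 0.70622129, -0.63548265,  0.54828263]), 'moment': array([-0.04933426,  0.01599109, -0.01639686]), 'gripper_force': 0.0, 'gripper_width': 1.0011576516884433}
```

View pics/scene0.png

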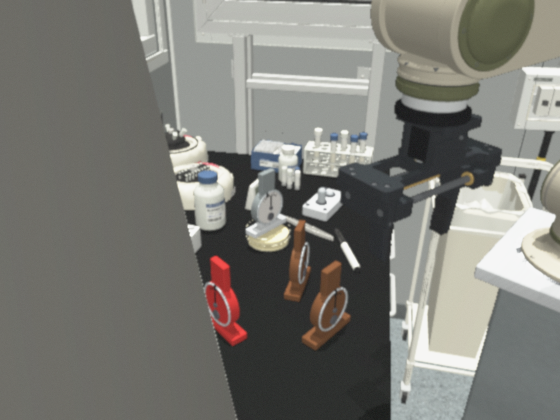

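View pics/top0.png

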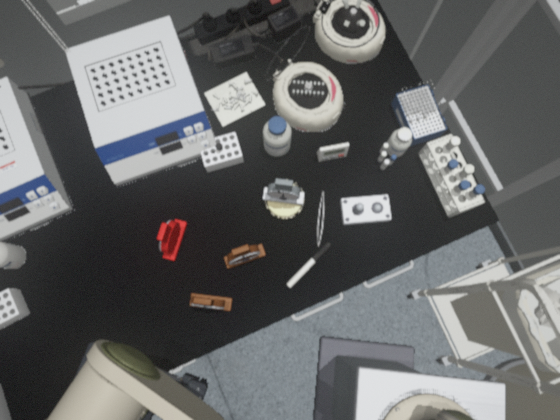

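Scene image: the silver gauge stands on the cream dishes at about (268,210), top (284,195). Two brown ones are at scene (298,262) and (328,305), and a red one at (222,300). The silver one on the dishes fits. The two-stud block is at scene (323,203), top (366,209). I'll confirm this in an enlarged crop.

Run:
```python
import cv2,numpy as np
s=cv2.imread("pics/scene0.png");t=cv2.imread("pics/top0.png")
a=cv2.resize(s[160:255,235:355],(0,0),fx=6,fy=6,interpolation=cv2.INTER_CUBIC)
b=cv2.resize(t[165:235,255:400],(0,0),fx=5.5,fy=5.5,interpolation=cv2.INTER_CUBIC)
cv2.imwrite("pics/cs.png",a);cv2.imwrite("pics/ct.png",b)
```

```text
(no output)
```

View pics/cs.png

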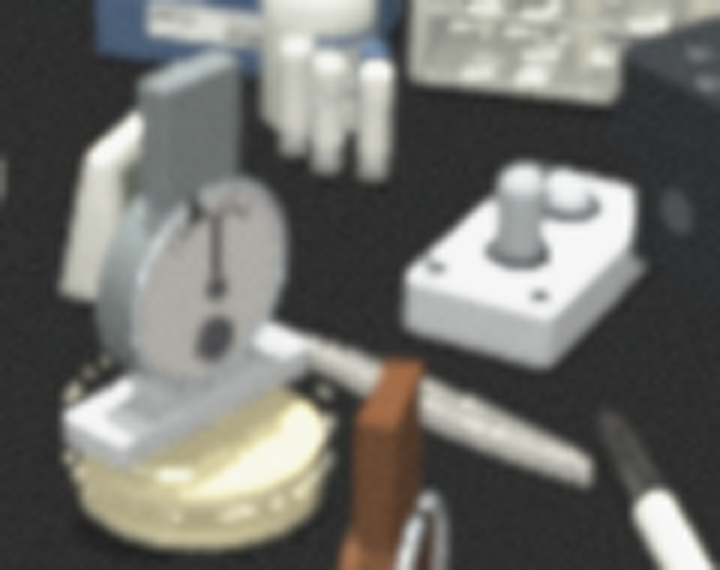

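View pics/ct.png

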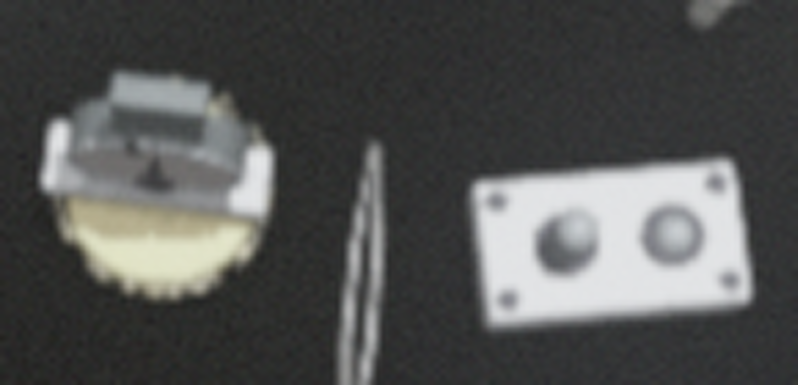

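Both crops confirm it. The silver gauge has a white dial facing -x, and its tab sits left of the needle, on the +y side. The block has its taller stud on the left (+y), top crop (577,232), and its low stud at (672,237). Next I fit poses with both cameras.

```bash
cat > h.py <<'E'
import numpy as np,cv2
from bench import ctrl
from scipy.optimize import least_squares
from scipy.spatial.transform import Rotation as R
CAM={n:ctrl.camera_info(n) for n in("scene","top")}
def proj(n,P):
    T=np.linalg.inv(CAM[n]["pose"]);K=np.array(CAM[n]["intrinsics"])
    c=np.atleast_2d(P)@T[:3,:3].T+T[:3,3];u=c@K.T;return u[:,:2]/u[:,2:]
def cs(p):return (np.array(p)+.5)/6-.5+[235,160]
def ct(p):return (np.array(p)+.5)/5.5-.5+[255,165]
def W(p,P):return np.array(P)@R.from_euler("z",p[3]).as_matrix().T+p[:3]
E
python3 - <<'E'
from h import *
G=[[14,46,12],[-14,46,12],[-14,-46,12],[14,-46,12]]
G=np.array(G)/1e3
H=np.array([[6,18,125],[6,-18,125],[-6,-18,125],[-6,18,125]])/1e3
gs=cs([[65,420],[125,465],[310,350],[265,322]])
gt=ct([[50,120],[42,190],[268,215],[273,148]])
ht=ct([[116,72],[212,82],[207,117],[112,104]])
def f(p):return np.r_[(proj("scene",W(p,G))-gs).ravel(),(proj("top",W(p,G))-gt).ravel(),(proj("top",W(p,H))-ht).ravel()]
g=least_squares(f,[.45,.33,.03,0],loss="soft_l1");print("gauge",g.x.round(4),"res",f(g.x).round(1))
B=np.array([[30,55,24],[30,-55,24],[-30,-55,24],[-30,55,24]])/1e3
bt=ct([[472,183],[735,160],[752,303],[487,327]]);bs=cs([[550,345],[405,282],[500,170],[637,190]])
def fb(p):return (proj("top",W(p,B))-bt).ravel()
b=least_squares(fb,[.45,.1,0,0]);print("block",b.x.round(4),"res",fb(b.x).round(1))
S=W(b.x,[[0,.02,.06],[0,-.025,.034]]);print(S.round(4))
for n,c,s,o in(("scene",6,1,(235,160)),("top",5.5,1,(255,165))):
    im=cv2.imread(f"pics/{'cs' if n=='scene' else 'ct'}.png")
    th=.235;tabs=[[-.012,.0325*np.sin(t),.05+.0325*np.cos(t)] for t in(.17,.235,.3)]
    for P,col in((W(g.x,G),(0,0,255)),(W(g.x,H),(0,255,0)),(W(b.x,B),(255,0,0)),(S,(255,0,255)),(W(g.x,tabs),(0,255,255)),(W(g.x,[[-.012,0,.05],[-.012,0,.076]]),(255,255,0))):
        for q in proj(n,P): cv2.circle(im,tuple(np.int32((q-o+.5)*c-.5).tolist()),3,col,-1)
    cv2.imwrite(f"pics/o_{n}.png",im)
E
python3 -c "
import cv2,numpy as np
a=cv2.imread('pics/o_scene.png');b=cv2.imread('pics/o_top.png')
a=cv2.resize(a,(440,348));b=cv2.resize(b,(520,251))
o=np.zeros((600,520,3),'uint8');o[:348,:440]=a;o[349:]=b;cv2.imwrite('pics/o.png',o)"
```

```text
gauge [ 0.5078  0.3625  0.0257 -0.0135] res [-1.5  0.3 -1.3 -2.1 -1.1 -0.2 -3.7 -0.1  0.7  1.   0.6  0.1 -0.1  0.3
  0.3  0.6 -0.   0.6  0.1  0.8  0.4  0.1 -0.   0.4]
block [0.4985 0.1743 0.0081 0.1918] res [-0.2  0.1 -0.2  0.3  0.3 -0.   0.1 -0.3]
[[0.4947 0.1939 0.0681]
 [0.5033 0.1498 0.0421]]
```

View pics/o.png

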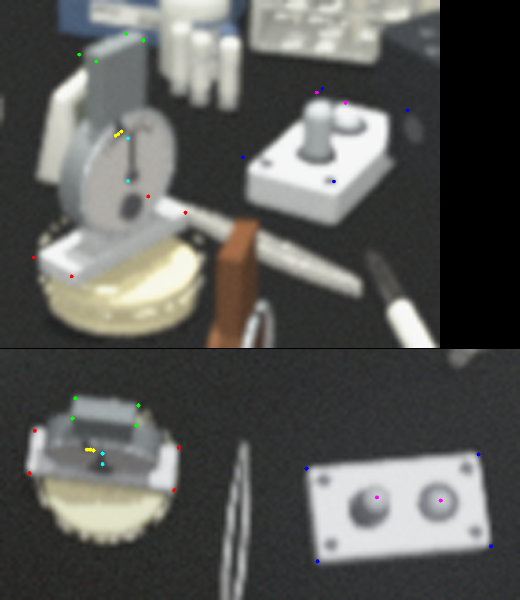

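Run:
```python
from h import *
G=np.array([[14,46,12],[-14,46,12],[-14,-46,12],[14,-46,12]])/1e3
H=np.array([[6,18,125],[6,-18,125],[-6,-18,125],[-6,18,125]])/1e3
B=np.array([[-30,55,24],[30,55,24],[-30,-55,24],[30,-55,24]])/1e3
gs=cs([[65,420],[125,465],[310,350],[265,322]]);gt=ct([[50,120],[42,190],[268,215],[273,148]]);ht=ct([[116,72],[212,82],[207,117],[112,104]])
bt=ct([[487,327],[472,183],[752,303],[735,160]]);bs=cs([[550,325],[403,278],[637,255],[0,0]])[:2]
st=ct([[577,230],[672,236]]);ss=cs([[522,165]])
def f(v,w=1):
    p=[v[0],v[1],.03,v[2]];b=[v[3],v[4],0,v[5]];S=W(b,[[0,.02,.056],[0,-.025,.03]])
    s=lambda P,m:(proj("scene",P)-m+v[6:8]).ravel()
    t=lambda P,m:(proj("top",P)-m+v[8:10]).ravel()
    return np.r_[s(W(p,G),gs),t(W(p,G),gt),t(W(p,H),ht),t(W(b,B),bt),s(W(b,B)[:2],bs),v[6:]*w]
for w in(1,3):
    r=least_squares(f,[.5,.36,0,.5,.17,.19,0,0,0,0],args=(w,),loss="soft_l1");v=r.x
    print(v.round(4),f(v).round(1))
    b=[v[3],v[4],0,v[5]];S=W(b,[[0,.02,.06],[0,-.025,.034]]);print(S.round(4))
    p=[v[0],v[1],.03,v[2]]
    # index: measured tab & pivot & tip pixel, relative to pivot
    for n,off,pv,tp,tab in(("scene",v[6:8],cs([217,290]),cs([215,222]),cs([193,210])),("top",v[8:10],ct([154,180]),ct([155,163]),ct([132,145]))):
        q=lambda a,rr:proj(n,W(p,[[-.012,rr*np.sin(a),.05+rr*np.cos(a)]]))[0]+off
        print(n,"pivot",q(0,0)-pv,"tip",q(0,.026)-tp,[ (a,(q(a,.0325)-q(0,.026)-(tab-tp)).round(2).tolist()) for a in(.17,.2,.23,.26,.3)])
```

```text
[ 0.5052  0.3628 -0.0189  0.4982  0.1728  0.1872  0.5641  1.235   0.0066
 -1.0238] [-0.2  0.1  0.  -2.3  0.5 -0.2 -2.1 -0.1  0.4  0.5  0.2 -0.3 -0.3  0.1
  0.2  0.3 -0.3  0.2 -0.1  0.5  0.1 -0.2 -0.3  0.   0.2 -0.6  0.  -0.
  0.1 -0.1 -0.2  0.4  0.1 -0.2  0.1  0.7  0.6  1.2  0.  -1. ]
[[0.4945 0.1924 0.06  ]
 [0.5029 0.1482 0.034 ]]
scene pivot [0.15414773 1.00316823] tip [0.55262212 0.53403993] [(0.17, [1.74, 0.16]), (0.2, [1.4, 0.41]), (0.23, [1.06, 0.67]), (0.26, [0.72, 0.95]), (0.3, [0.28, 1.33])]
top pivot [ 0.31576594 -0.92137232] tip [ 0.20626188 -0.76960479] [(0.17, [1.6, 2.25]), (0.2, [1.15, 2.22]), (0.23, [0.7, 2.19]), (0.26, [0.26, 2.16]), (0.3, [-0.33, 2.13])]
[ 0.5055  0.3628 -0.0161  0.4986  0.1728  0.1929  0.2985  0.7784 -0.0081
 -0.6812] [-0.5 -0.4 -0.3 -2.8  0.1 -0.8 -2.6 -0.6  0.4  0.7  0.3 -0.1 -0.3  0.2
  0.2  0.4 -0.3  0.4 -0.1  0.6  0.2 -0.  -0.3  0.2  0.3 -0.3 -0.   0.3
  0.2 -0.  -0.3  0.5 -0.1 -0.7 -0.2  0.3  0.3  0.8 -0.  -0.7]
[[0.4947 0.1924 0.06  ]
 [0.5034 0.1482 0.034 ]]
scene pivot [-0.22225957  0.48160163] tip [0.1747599  0.01439539] [(0.17, [1.75, 0.16]), (0.2, [1.41, 0.41]), (0.23, [1.07, 0.68]), (0.26, [0.73, 0.95]), (0.3, [0.29, 1.33])]
top pivot [ 0.34148765 -0.72630319] tip [ 0.23304712 -0.57823191] [(0.17, [1.6, 2.26]), (0.2, [1.15, 2.23]), (0.23, [0.7, 2.2]), (0.26, [0.26, 2.17]), (0.3, [-0.33, 2.15])]
```

```bash
cat >> h.py <<'E'
def tgt(pos,yaw=-.016,lean=0,lean_y=0):
    """units from measured pose to a tool pose: tool y along gauge +x, tool z down, leaning about gauge +x"""
    s=ctrl.read_state();R0=R.from_rotvec(s["ee_rot"])
    M=R.from_matrix(np.array([[0,1,0],[1,0,0],[0,0,-1.]]))
    Rt=R.from_euler("z",yaw)*R.from_euler("x",lean)*M
    d=R0.inv().apply(np.array(pos)-s["ee_pos"])/.04;a=(R0.inv()*Rt).as_rotvec()/np.radians(6)
    return np.r_[d,a].round(3).tolist()
def st():
    s=ctrl.read_state();return {k:np.round(s[k],4).tolist() for k in("clock","ee_pos","ee_rot","contact_force","moment","gripper_width","gripper_force","q")}
E
python3 -c "
from h import *
print(tgt([.5055,.3628,.24]));print(tgt([.5055,.3628,.121]))"
```

```text
[-10.229, -2.024, -0.044, -0.011, 0.006, 12.949]
[-10.229, -2.02, 2.931, -0.011, 0.006, 12.949]
```

Call:
play_rows(increments=[-1, -0.2, 0, 0, 0, 1.3, 1, -2, -0.4, 0, 0, 0, 2.6, 1, -3, -0.6, 0, 0, 0, 3.9, 1, -4.1, -0.8, 0, 0, 0, 5.2, 1, -5.1, -1, 0, 0, 0, 6.5, 1, -6.1, -1.2, 0, 0, 0, 7.8, 1, -7.2, -1.4, 0, 0, 0, 9.1, 1, -8.2, -1.6, 0, 0, 0, 10.4, 1, -9.2, -1.8, 0, 0, 0, 11.7, 1, -10.23, -2.02, 0, 0, 0, 12.95, 1, -10.23, -2.02, 0, 0, 0, 12.95, 1, -10.23, -2.02, 0, 0, 0, 12.95, 1, -10.23, -2.02, 0, 0, 0, 12.95, 1], force=45)

```text
clock: 1.72
ee_pos: [0.5047, 0.3638, 0.2389]
ee_rot: [-2.237, -2.206, 0.0]
contact_force: [0.2, -0.5, 0.2]
gripper_width: 0.999
gripper_force: 0.0
```

```bash
python3 -c "
from h import *
print(st());print(tgt([.5055,.3628,.121]))
a=ctrl.get_image('scene');b=ctrl.get_image('top');o=np.zeros((600,760,3),'uint8')
o[:300,:]=cv2.resize(a[125:251,175:494],(760,300),interpolation=2);o[300:]=cv2.resize(b[130:256,150:469],(760,300),interpolation=2)
cv2.imwrite('pics/h1.png',o[:,:,::-1])"
```

```text
{'clock': 1.725, 'ee_pos': [0.5047, 0.3638, 0.2389], 'ee_rot': [-2.237, -2.2055, 0.0002], 'contact_force': [0.2224, -0.5286, 0.2497], 'moment': [-0.0517, 0.0599, 0.0017], 'gripper_width': 0.9993, 'gripper_force': 0.0, 'q': [0.4345, 0.5101, 1.0803, 0.0001, 1.5514, 0.4486]}
[-0.024, 0.021, 2.948, -0.002, -0.001, 0.018]
```

View pics/h1.png

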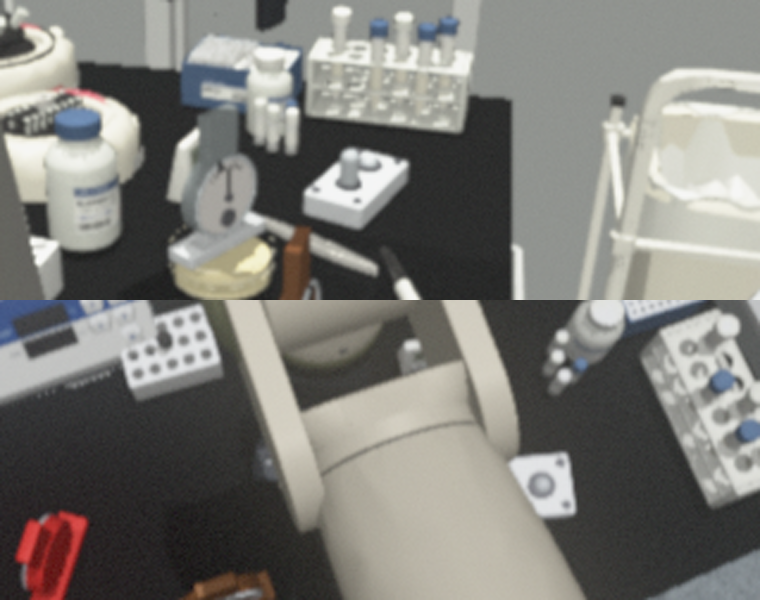

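The gauge is still standing at crop (222,185), with the gripper above it. Descend and grip.

Call:
play_rows(increments=[0, 0, 0.6, 0, 0, 0, 1, -0.02, 0.02, 1.4, 0, 0, 0, 1, -0.02, 0.02, 2.2, 0, 0, 0, 1, -0.02, 0.02, 2.7, 0, 0, 0, 0.8, -0.02, 0.02, 2.95, 0, 0, 0, 0.6, -0.02, 0.02, 2.95, 0, 0, 0, 0.45, -0.02, 0.02, 2.95, 0, 0, 0, 0.3, -0.02, 0.02, 2.95, 0, 0, 0, 0.22, -0.02, 0.02, 2.95, 0, 0, 0, 0.16, -0.02, 0.02, 2.95, 0, 0, 0, 0.1, -0.02, 0.02, 2.95, 0, 0, 0, 0, -0.02, 0.02, 2.95, 0, 0, 0, 0, -0.02, 0.02, 2.95, 0, 0, 0, 0])

```text
clock: 3.45
ee_pos: [0.5065, 0.3623, 0.1208]
ee_rot: [2.239, 2.203, 0.0]
contact_force: [-1.5, 0.3, 1.2]
gripper_width: 0.133
gripper_force: 45.0
```

```bash
python3 -c "
from h import *
print(st())"
```

```text
{'clock': 3.45, 'ee_pos': [0.5065, 0.3623, 0.1208], 'ee_rot': [2.2393, 2.2034, 0.0002], 'contact_force': [-1.5045, 0.2698, 1.2011], 'moment': [-0.1613, 0.0861, -0.0585], 'gripper_width': 0.1333, 'gripper_force': 44.9919, 'q': [0.4311, 0.606, 1.2602, -0.0, 1.2752, 0.4473]}
```

Call:
play_rows(increments=[0, 0, -0.15, 0, 0, 0, 0, 0, 0, -0.5, 0, 0, 0, 0, 0, 0, -1, 0, 0, 0, 0, 0, 0, -1.5, 0, 0, 0, 0, 0, 0, -1.75, 0, 0, 0, 0, 0, 0, -1.75, 0, 0, 0, 0, 0, 0, -1.75, 0, 0, 0, 0])

```text
clock: 4.32
ee_pos: [0.5062, 0.3622, 0.19]
ee_rot: [-2.239, -2.203, 0.002]
contact_force: [-0.3, -0.2, -3.1]
gripper_width: 0.131
gripper_force: 45.0
```

```bash
python3 -c "
from h import *
print(st());print(tgt([.4955,.1924,.180]));
a=ctrl.get_image('scene');cv2.imwrite('pics/l1f.png',a[:,:,::-1])
cv2.imwrite('pics/l1.png',cv2.resize(a[110:260,215:355],(560,600),interpolation=2)[:,:,::-1])"
```

```text
{'clock': 4.325, 'ee_pos': [0.5062, 0.3622, 0.19], 'ee_rot': [-2.2389, -2.2032, 0.0021], 'contact_force': [-0.3252, -0.1926, -3.126], 'moment': [-0.1005, 0.0219, 0.001], 'gripper_width': 0.1313, 'gripper_force': 44.9922, 'q': [0.4312, 0.544, 1.1628, 0.0, 1.4362, 0.4472]}
[-4.248, -0.198, 0.253, -0.012, 0.006, -0.001]
```

View pics/l1.png

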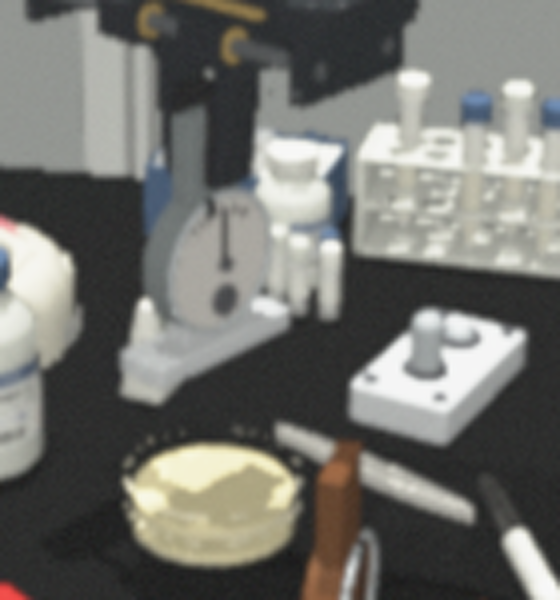

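The gauge is lifted and level, and the dishes stayed put. Carry it across to the stud.

Call:
play_rows(increments=[-0.3, 0, 0, 0, 0, 0, 0, -0.8, 0, 0, 0, 0, 0, 0, -1.4, -0.1, 0, 0, 0, 0, 0, -2.0, -0.1, 0, 0, 0, 0, 0, -2.6, -0.1, 0, 0, 0, 0, 0, -3.2, -0.15, 0, 0, 0, 0, 0, -3.7, -0.2, 0, 0, 0, 0, 0, -4.05, -0.2, 0.1, 0, 0, 0, 0, -4.25, -0.2, 0.25, 0, 0, 0, 0, -4.25, -0.2, 0.25, 0, 0, 0, 0, -4.25, -0.2, 0.25, 0, 0, 0, 0, -4.25, -0.2, 0.25, 0, 0, 0, 0, -4.25, -0.2, 0.25, 0, 0, 0, 0])

```text
clock: 6.0
ee_pos: [0.4957, 0.1928, 0.1808]
ee_rot: [2.239, 2.204, 0.0]
contact_force: [0.5, 0.3, -3.6]
gripper_width: 0.133
gripper_force: 45.0
```

```bash
python3 -c "
from h import *
print(st());print(tgt([.4955,.1924,.154]));
a=ctrl.get_image('scene');cv2.imwrite('pics/m1f.png',a[:,:,::-1])
cv2.imwrite('pics/m1.png',cv2.resize(a[110:240,260:400],(640,594),interpolation=2)[:,:,::-1])"
```

```text
{'clock': 6.0, 'ee_pos': [0.4957, 0.1928, 0.1808], 'ee_rot': [2.2386, 2.204, 0.0002], 'contact_force': [0.5023, 0.2873, -3.5738], 'moment': [-0.1196, 0.103, 0.0436], 'gripper_width': 0.133, 'gripper_force': 44.9921, 'q': [0.1482, 0.3994, 1.4453, 0.0, 1.2967, 0.1637]}
[-0.01, -0.005, 0.67, 0.001, -0.0, 0.004]
```

View pics/m1.png

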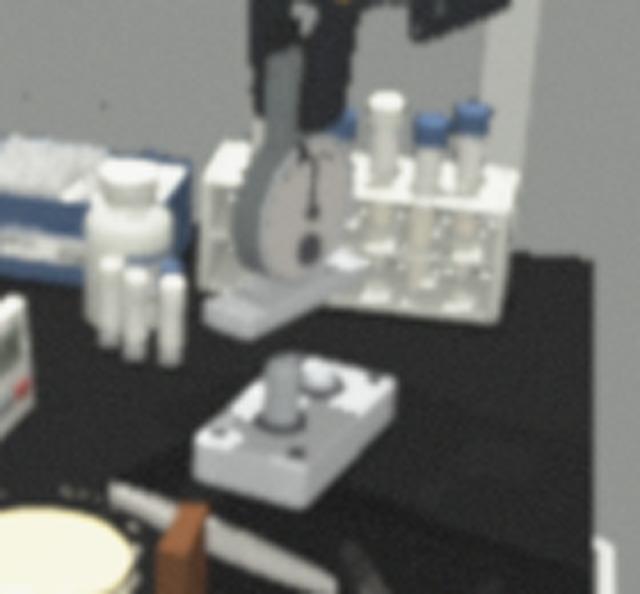

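The gauge sits over the tall stud: base middle at about (285,290), stud top at (284,358). Descend gently.

Call:
play_rows(increments=[0, 0, 0.2, 0, 0, 0, 0, 0, 0, 0.4, 0, 0, 0, 0, 0, 0, 0.55, 0, 0, 0, 0, 0, 0, 0.63, 0, 0, 0, 0, 0, 0, 0.67, 0, 0, 0, 0, 0, 0, 0.7, 0, 0, 0, 0, 0, 0, 0.73, 0, 0, 0, 0, 0, 0, 0.73, 0, 0, 0, 0, 0, 0, 0.73, 0, 0, 0, 0])

```text
clock: 7.18
ee_pos: [0.4958, 0.1925, 0.1516]
ee_rot: [2.239, 2.203, 0.0]
contact_force: [-0.0, -0.5, -2.4]
gripper_width: 0.13
gripper_force: 45.0
```

Call:
play_rows(increments=[0, 0, 0.03, 0, 0, 0, 0, 0, 0, 0.05, 0, 0, 0, 0, 0, 0, 0.05, 0, 0, 0, 0, 0, 0, 0.05, 0, 0, 0, 0])

```text
clock: 7.68
ee_pos: [0.4958, 0.1925, 0.1497]
ee_rot: [2.239, 2.203, 0.0]
contact_force: [0.8, 0.8, -1.0]
gripper_width: 0.136
gripper_force: 45.0
```

Call:
play_rows(increments=[0, 0, 0.03, 0, 0, 0, 0, 0, 0, 0.05, 0, 0, 0, 0, 0, 0, 0.05, 0, 0, 0, 0, 0, 0, 0.05, 0, 0, 0, 0])

```text
clock: 8.18
ee_pos: [0.4958, 0.1925, 0.1477]
ee_rot: [2.239, 2.203, 0.0]
contact_force: [-0.1, 1.4, 1.4]
gripper_width: 0.136
gripper_force: 45.0
```

Bearing on the stud with about 4.6 N for more than 0.5 s, level. Now rock it about the stud's round end.

Call:
play_rows(increments=[-0.062, 0, 0.001, 0, 0.24, 0, 0, -0.125, 0, 0.003, 0, 0.48, 0, 0, -0.187, 0, 0.007, 0, 0.72, 0, 0, -0.249, 0, 0.012, 0, 0.955, 0, 0, -0.311, 0, 0.02, 0, 1.19, 0, 0, -0.373, 0, 0.028, 0, 1.43, 0, 0, -0.434, 0, 0.038, 0, 1.67, 0, 0, -0.496, 0, 0.05, 0, 1.91, 0, 0, -0.556, 0, 0.063, 0, 2.15, 0, 0, -0.617, 0, 0.078, 0, 2.39, 0, 0, -0.617, 0, 0.078, 0, 2.39, 0, 0, -0.617, 0, 0.078, 0, 2.39, 0, 0, -0.617, 0, 0.078, 0, 2.39, 0, 0, -0.617, 0, 0.078, 0, 2.39, 0, 0, -0.617, 0, 0.078, 0, 2.39, 0, 0, -0.617, 0, 0.078, 0, 2.39, 0, 0, -0.617, 0, 0.078, 0, 2.39, 0, 0, -0.617, 0, 0.078, 0, 2.39, 0, 0, -0.617, 0, 0.078, 0, 2.39, 0, 0, -0.617, 0, 0.078, 0, 2.39, 0, 0])

```text
clock: 10.68
ee_pos: [0.4953, 0.1678, 0.1444]
ee_rot: [-2.106, -2.072, -0.265]
contact_force: [0.0, -0.8, 1.7]
gripper_width: 0.13
gripper_force: 45.0
```

```bash
python3 -c "
from h import *
print(st())
a=np.mean([ctrl.get_image('scene').astype(float) for _ in range(12)],0).astype('uint8');cv2.imwrite('pics/r1f.png',a[:,:,::-1])
cv2.imwrite('pics/r1.png',cv2.resize(a[125:200,290:370],(640,600),interpolation=2)[:,:,::-1])"
```

```text
{'clock': 10.675, 'ee_pos': [0.4953, 0.1678, 0.1444], 'ee_rot': [-2.1058, -2.0722, -0.2648], 'contact_force': [0.0088, -0.7982, 1.742], 'moment': [-0.2793, 0.0762, 0.0287], 'gripper_width': 0.1304, 'gripper_force': 44.9922, 'q': [-0.0236, 0.4076, 1.5812, 0.2725, 1.1686, -0.1167]}
```

View pics/r1.png

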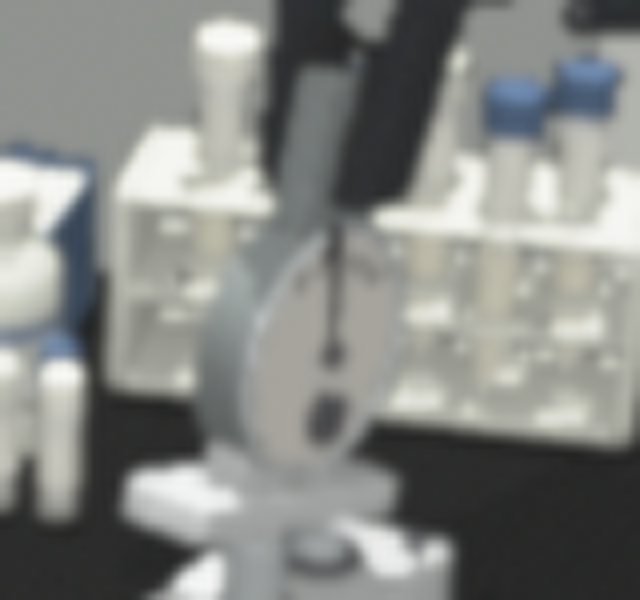

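Run:
```python
from h import *
im=cv2.imread("pics/r1f.png",0).astype(float)
for r in range(150,172):
    row=im[r,324:341];bg=np.percentile(row,75);w=np.clip(bg-row-25,0,None);print(r,row.astype(int).tolist(),round((w*np.arange(324,341)).sum()/max(w.sum(),1e-9),2))
s=ctrl.read_state();Rt=R.from_rotvec(s["ee_rot"])
M=R.from_matrix(np.array([[0,1,0],[1,0,0],[0,0,-1.]]));Rg=Rt*M.inv();print("lean",Rg.as_rotvec().round(4))
o=s["ee_pos"]-Rg.apply([0,0,.0908]);piv=o+Rg.apply([-.012,0,.05]);print("origin",o.round(4))
c=np.cos(-.016);ey=Rg.as_matrix()[:,1]*[1,1,0];ey/=np.linalg.norm(ey)
for d in(-.1,-.05,0,.05,.1):
    print(d,[proj("scene",piv+r*(np.sin(d)*ey+np.cos(d)*np.array([0,0,1])))[0].round(2).tolist() for r in(0,.01,.02,.026,.0325)])
```

```text
150 [155, 123, 119, 120, 117, 110, 99, 81, 65, 58, 56, 58, 72, 97, 118, 134, 150] 333.69
151 [144, 121, 118, 119, 113, 107, 102, 93, 85, 82, 80, 85, 121, 174, 200, 212, 214] 332.44
152 [123, 115, 117, 118, 112, 107, 104, 96, 96, 106, 109, 114, 151, 209, 226, 231, 232] 330.5
153 [120, 117, 118, 116, 112, 115, 111, 89, 93, 120, 130, 132, 145, 176, 198, 206, 211] 330.33
154 [127, 124, 124, 120, 123, 137, 128, 92, 92, 132, 147, 149, 146, 144, 156, 164, 166] 331.35
155 [129, 129, 129, 135, 146, 156, 135, 93, 94, 138, 156, 157, 151, 146, 153, 169, 163] 331.01
156 [131, 131, 137, 153, 162, 156, 122, 83, 94, 134, 148, 152, 155, 152, 158, 177, 170] 331.3
157 [132, 137, 151, 162, 163, 152, 116, 88, 100, 127, 136, 139, 147, 153, 151, 157, 159] 331.22
158 [136, 149, 162, 158, 153, 147, 125, 102, 107, 131, 136, 135, 137, 145, 145, 148, 151] 331.44
159 [144, 159, 159, 143, 145, 147, 137, 111, 113, 141, 146, 141, 135, 142, 147, 148, 148] 331.45
160 [156, 165, 156, 138, 148, 157, 148, 116, 119, 148, 157, 152, 146, 153, 156, 153, 152] 331.44
161 [167, 166, 158, 148, 155, 161, 152, 120, 125, 152, 161,
[... 837 characters left out ...]
1, 150, 124, 107, 121, 149, 161, 163, 163, 161, 161, 153, 155] 331.05
171 [164, 163, 163, 163, 162, 158, 147, 137, 145, 157, 163, 163, 161, 159, 158, 156, 166] 331.0
lean [ 0.2503 -0.002  -0.016 ]
origin [0.4957 0.1903 0.0565]
-0.1 [[330.41, 168.75], [330.98, 164.4], [331.55, 160.01], [331.9, 157.36], [332.27, 154.47]]
-0.05 [[330.41, 168.75], [330.84, 164.45], [331.28, 160.11], [331.54, 157.49], [331.82, 154.63]]
0 [[330.41, 168.75], [330.71, 164.51], [331.0, 160.23], [331.18, 157.65], [331.37, 154.83]]
0.05 [[330.41, 168.75], [330.57, 164.58], [330.72, 160.38], [330.81, 157.83], [330.92, 155.06]]
0.1 [[330.41, 168.75], [330.43, 164.67], [330.44, 160.54], [330.45, 158.05], [330.46, 155.33]]
```

Run:
```python
from h import *
for f,r0,r1,c0,c1 in(("top0",185,203,272,292),("l1f",160,180,261,282),("scene0",192,216,262,282)):
    im=cv2.imread(f"pics/{f}.png",0).astype(int);print(f,"cols",c0)
    for r in range(r0,r1):print(r,*im[r,c0:c1])
p=[.5055,.3628,.03,-.016]
for x in(-.012,-.010):
  for n in("top","scene"):
    print(x,n,[proj(n,W(p,[[x,q*np.sin(a),.05+q*np.cos(a)]]))[0].round(2).tolist() for q,a in((0,0),(.026,0),(.0325,.22),(.0325,.26),(.0325,.3))])
```

```text
top0 cols 272
185 127 130 126 94 80 81 85 89 91 92 97 99 106 108 117 123 127 134 138 141
186 128 124 116 93 78 73 75 76 75 75 77 76 79 79 84 88 91 93 96 100
187 126 116 105 87 76 75 75 77 73 75 76 74 75 74 75 75 76 75 79 85
188 119 108 102 89 82 77 79 82 76 75 74 78 78 74 76 75 71 78 76 88
189 119 108 106 103 97 89 84 89 92 95 90 87 89 84 80 82 77 78 75 87
190 129 116 116 118 114 101 88 93 119 124 113 107 109 105 102 99 91 89 86 99
191 130 121 123 121 119 104 75 88 121 133 124 119 130 127 126 122 112 113 113 121
192 116 112 111 108 109 99 81 81 102 116 115 114 128 127 130 128 125 132 144 153
193 109 111 107 108 108 105 95 94 97 103 102 94 109 111 113 112 117 129 147 153
194 112 109 109 110 110 109 110 107 108 103 86 76 101 109 109 109 111 114 118 121
195 111 110 110 108 109 109 109 109 106 97 73 69 95 107 108 111 111 107 107 110
196 115 115 112 112 110 109 111 108 96 84 66 67 86 105 108 108 111 110 111 109
197 123 125 121 121 118 115 115 100 83 74 65 65 77 90 98 109 109 112 110 108
198 138 139 136 133 129 122 119 102 86 74 66 64 66 74 91 109 112 117 116 112
199 144 145 142 141 134 13
[... 3780 characters left out ...]
5 154 143 136 144 157 167 169 170 168 168 153 107 62
213 172 172 172 171 171 168 154 127 106 97 107 132 158 169 168 169 174 169 135 100
214 171 172 171 170 171 162 135 101 82 80 82 111 152 167 168 174 193 214 208 180
215 172 172 173 170 168 154 119 89 77 78 79 104 151 168 169 186 216 234 237 231
-0.012 top [[282.94, 197.27], [283.01, 194.33], [279.68, 193.26], [279.09, 193.23], [278.5, 193.2]]
-0.012 scene [[270.23, 207.62], [270.29, 195.82], [267.8, 194.41], [267.36, 194.77], [266.91, 195.15]]
-0.01 top [[283.05, 196.38], [283.13, 193.42], [279.8, 192.35], [279.2, 192.31], [278.62, 192.29]]
-0.01 scene [[269.48, 207.29], [269.53, 195.5], [267.04, 194.08], [266.59, 194.44], [266.15, 194.83]]
```

Combining the estimates (top 0.285, scene 0.29–0.30, leaned image 0.27–0.30) puts the index near 0.285. Lean 0.035 rad further and check.

Call:
play_rows(increments=[-0.022, 0, 0, 0, 0.08, 0, 0, -0.044, 0, 0.001, 0, 0.17, 0, 0, -0.066, 0, 0.001, 0, 0.25, 0, 0, -0.087, 0, 0.0015, 0, 0.335, 0, 0, -0.087, 0, 0.0015, 0, 0.335, 0, 0, -0.087, 0, 0.0015, 0, 0.335, 0, 0, -0.087, 0, 0.0015, 0, 0.335, 0, 0, -0.087, 0, 0.0015, 0, 0.335, 0, 0, -0.087, 0, 0.0015, 0, 0.335, 0, 0, -0.087, 0, 0.0015, 0, 0.335, 0, 0, -0.087, 0, 0.0015, 0, 0.335, 0, 0, -0.087, 0, 0.0015, 0, 0.335, 0, 0, -0.087, 0, 0.0015, 0, 0.335, 0, 0, -0.087, 0, 0.0015, 0, 0.335, 0, 0, -0.087, 0, 0.0015, 0, 0.335, 0, 0, -0.087, 0, 0.0015, 0, 0.335, 0, 0])

```text
clock: 13.28
ee_pos: [0.4953, 0.1644, 0.1435]
ee_rot: [-2.086, -2.053, -0.3]
contact_force: [0.6, -0.8, 1.5]
gripper_width: 0.13
gripper_force: 45.0
```

Run:
```python
from h import *
print(st())
a=np.mean([ctrl.get_image('scene').astype(float) for _ in range(12)],0);cv2.imwrite('pics/r2f.png',a.astype('uint8')[:,:,::-1])
b=ctrl.get_image('top');cv2.imwrite('pics/t2f.png',b[:,:,::-1])
im=cv2.cvtColor(a.astype('uint8'),cv2.COLOR_RGB2GRAY)
for r in range(150,172):print(r,*im[r,322:341])
s=ctrl.read_state();M=R.from_matrix(np.array([[0,1,0],[1,0,0],[0,0,-1.]]));Rg=R.from_rotvec(s["ee_rot"])*M.inv();print("lean",Rg.as_rotvec().round(4))
```

```text
{'clock': 13.275, 'ee_pos': [0.4953, 0.1644, 0.1435], 'ee_rot': [-2.0859, -2.0526, -0.2997], 'contact_force': [0.5875, -0.8133, 1.5197], 'moment': [-0.1342, 0.0838, -0.0303], 'gripper_width': 0.1299, 'gripper_force': 44.9924, 'q': [-0.0477, 0.4078, 1.5923, 0.3107, 1.1686, -0.1579]}
150 232 222 192 146 122 120 120 116 107 98 82 71 65 58 58 71 95 109 127
151 213 211 187 144 121 119 120 113 107 101 95 92 88 84 87 125 174 195 207
152 163 154 141 124 118 117 119 113 107 103 96 100 110 112 118 160 215 228 232
153 169 140 126 120 119 118 120 119 120 111 89 99 124 132 135 158 191 206 211
154 190 163 141 129 126 125 129 135 140 121 87 100 135 147 145 148 157 161 165
155 186 178 160 140 131 134 143 150 148 114 79 102 142 155 152 146 150 157 156
156 182 182 174 152 144 148 157 157 141 105 77 99 136 148 149 149 150 160 162
157 180 182 178 170 172 167 159 147 135 112 89 104 128 133 139 150 152 153 155
158 178 179 180 189 200 179 148 135 140 132 109 126 140 137 133 145 154 151 152
159 174 176 182 201 202 173 141 138 151 145 119 140 156 151 136 140 153 152 154
160 171 175 189 205 186 161 142 150 15
[... 249 characters left out ...]
 145 161 164 163 163 161 156 169
164 175 188 176 166 164 164 164 164 156 131 117 146 161 163 164 163 161 157 174
165 186 185 170 164 163 163 164 164 155 126 117 147 162 164 164 164 160 155 166
166 187 178 166 164 164 164 164 163 153 123 115 146 161 164 164 164 162 156 159
167 176 170 164 163 164 164 164 162 148 115 107 136 157 163 163 164 162 160 158
168 169 166 164 164 164 164 164 158 137 102 95 124 153 162 164 163 161 160 153
169 163 163 163 164 163 164 163 156 129 97 95 126 153 163 164 162 158 159 152
170 158 161 163 163 164 163 164 157 135 110 111 139 158 163 163 162 158 157 156
171 156 159 163 163 164 164 164 161 149 137 139 153 162 163 163 161 162 159 166
lean [ 0.2854 -0.0023 -0.016 ]
```

Relative to the needle, the tab reads anywhere from -0.05 to +0.03 rad, because its depth is ambiguous at this oblique view. I'll turn the gauge about the stud axis so the dial faces the scene camera more squarely, which removes that ambiguity.

Run:
```python
from h import *
s=ctrl.read_state();M=R.from_matrix(np.array([[0,1,0],[1,0,0],[0,0,-1.]]));Rg=R.from_rotvec(s["ee_rot"])*M.inv()
C=s["ee_pos"]-Rg.apply([0,0,.0998]);print(C.round(4))
for y in np.linspace(-.016,-.516,6):
    n=(R.from_euler("z",y)*R.from_euler("x",.2854)).apply([0,0,1]);print(y,tgt(C+.0998*n,y,.2854))
```

```text
[0.4957 0.1925 0.0477]
-0.016 [-0.0, 0.0, 0.0, 0.0, 0.0, -0.001]
-0.116 [0.003, -0.07, 0.001, -0.269, 0.0, 0.915]
-0.21600000000000003 [0.013, -0.139, 0.004, -0.537, 0.0, 1.831]
-0.31600000000000006 [0.03, -0.208, 0.009, -0.806, 0.0, 2.748]
-0.41600000000000004 [0.053, -0.273, 0.016, -1.075, 0.0, 3.664]
-0.516 [0.082, -0.337, 0.024, -1.344, 0.0, 4.58]
```

Call:
play_rows(increments=[0, -0.035, 0, -0.135, 0, 0.46, 0, 0.003, -0.07, 0.001, -0.27, 0, 0.915, 0, 0.008, -0.105, 0.002, -0.4, 0, 1.37, 0, 0.013, -0.139, 0.004, -0.537, 0, 1.83, 0, 0.021, -0.174, 0.006, -0.67, 0, 2.29, 0, 0.03, -0.208, 0.009, -0.806, 0, 2.75, 0, 0.041, -0.24, 0.012, -0.94, 0, 3.2, 0, 0.053, -0.273, 0.016, -1.075, 0, 3.66, 0, 0.067, -0.305, 0.02, -1.21, 0, 4.12, 0, 0.082, -0.337, 0.024, -1.344, 0, 4.58, 0, 0.082, -0.337, 0.024, -1.344, 0, 4.58, 0, 0.082, -0.337, 0.024, -1.344, 0, 4.58, 0, 0.082, -0.337, 0.024, -1.344, 0, 4.58, 0, 0.082, -0.337, 0.024, -1.344, 0, 4.58, 0, 0.082, -0.337, 0.024, -1.344, 0, 4.58, 0, 0.082, -0.337, 0.024, -1.344, 0, 4.58, 0, 0.082, -0.337, 0.024, -1.344, 0, 4.58, 0, 0.082, -0.337, 0.024, -1.344, 0, 4.58, 0, 0.082, -0.337, 0.024, -1.344, 0, 4.58, 0, 0.082, -0.337, 0.024, -1.344, 0, 4.58, 0])

```text
clock: 16.42
ee_pos: [0.4819, 0.1681, 0.1435]
ee_rot: [-2.571, -1.498, -0.369]
contact_force: [1.2, -1.9, 1.3]
gripper_width: 0.131
gripper_force: 45.0
```

Run:
```python
from h import *
print(st())
a=np.mean([ctrl.get_image('scene').astype(float) for _ in range(12)],0).astype('uint8');cv2.imwrite('pics/r3f.png',a[:,:,::-1])
cv2.imwrite('pics/r3.png',cv2.resize(a[135:195,295:365],(700,600),interpolation=2)[:,:,::-1])
s=ctrl.read_state();M=R.from_matrix(np.array([[0,1,0],[1,0,0],[0,0,-1.]]));Rg=R.from_rotvec(s["ee_rot"])*M.inv();print("lean",np.arccos(Rg.as_matrix()[2,2]))
o=s["ee_pos"]-Rg.apply([0,0,.0908]);print("origin",o.round(4))
ey=Rg.as_matrix()[:,1]*[1,1,0];ey/=np.linalg.norm(ey)
for x in(-.012,-.010):
  piv=o+Rg.apply([x,0,.05])
  for d in(-.05,0,.05): print(x,d,[proj("scene",piv+r*(np.sin(d)*ey+np.cos(d)*np.array([0,0,1])))[0].round(2).tolist() for r in(0,.013,.02,.026,.0325)])
im=cv2.cvtColor(a,cv2.COLOR_RGB2GRAY)
for r in range(150,172):print(r,*im[r,318:345])
```

```text
{'clock': 16.425, 'ee_pos': [0.4819, 0.1681, 0.1435], 'ee_rot': [-2.5712, -1.4976, -0.3695], 'contact_force': [1.2259, -1.9348, 1.301], 'moment': [-0.5458, -0.0958, -0.0997], 'gripper_width': 0.1311, 'gripper_force': 45.0171, 'q': [-0.0239, 0.342, 1.706, 0.3038, 0.9777, 0.336]}
lean 0.2853812143212865
origin [0.4945 0.1903 0.0564]
-0.012 -0.05 [[331.21, 170.64], [331.88, 165.06], [332.24, 162.03], [332.55, 159.42], [332.89, 156.58]]
-0.012 0 [[331.21, 170.64], [331.6, 165.09], [331.81, 162.08], [331.99, 159.48], [332.19, 156.65]]
-0.012 0.05 [[331.21, 170.64], [331.32, 165.14], [331.38, 162.15], [331.44, 159.57], [331.49, 156.76]]
-0.01 -0.05 [[330.82, 170.28], [331.48, 164.7], [331.84, 161.68], [332.15, 159.07], [332.49, 156.23]]
-0.01 0 [[330.82, 170.28], [331.21, 164.74], [331.42, 161.73], [331.6, 159.13], [331.79, 156.3]]
-0.01 0.05 [[330.82, 170.28], [330.93, 164.78], [330.99, 161.79], [331.04, 159.22], [331.09, 156.41]]
150 235 236 236 234 232 226 225 229 233 214 157 126 120 117 115 104 79 57 50 50 49 48 49 48 48 49 64
151 200 199 204 208 214 217 221 227 225 191 143 123 119 117
[... 1548 characters left out ...]
79 179 178 176 177 179 179 175
166 163 164 172 178 179 179 180 179 179 179 179 179 173 146 121 156 176 179 180 179 179 179 179 179 180 179 175
167 166 168 175 179 179 179 179 179 179 179 179 179 173 145 122 157 176 179 179 179 179 180 179 180 179 180 175
168 169 173 178 179 179 180 179 179 179 179 180 178 168 137 118 155 175 179 179 179 179 179 179 180 179 179 175
169 170 176 179 179 179 179 179 179 180 180 179 175 157 119 106 144 171 178 179 180 179 180 179 179 179 179 174
170 173 178 179 180 180 180 180 179 179 179 179 172 141 104 92 126 163 177 179 179 180 179 180 179 179 177 172
171 173 178 179 180 179 180 179 179 179 179 178 171 139 105 95 120 161 177 179 179 179 179 179 179 180 176 168
```

View pics/r3.png

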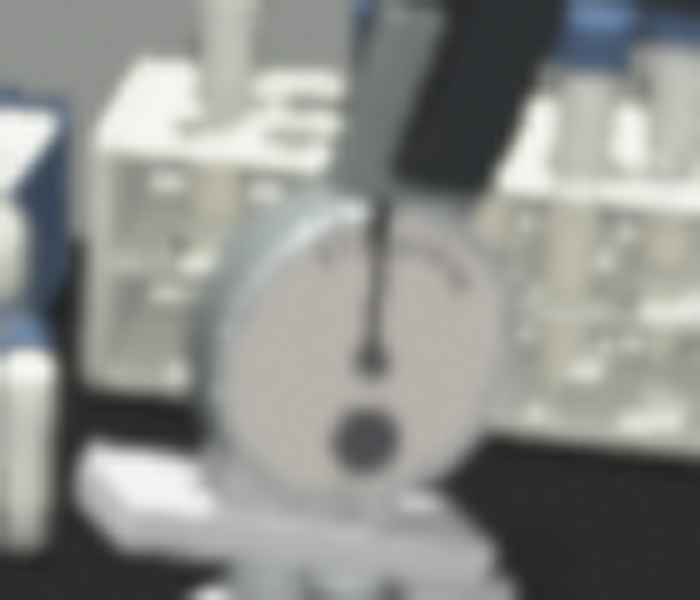

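The squarer view shows the needle pointing straight at the tab (crop 383,215). The offset is about +0.01 to +0.026 rad, within the 0.05 tolerance. The stud force is about 4.5 N and everything is at rest, so I hand it in.

```bash
python3 -c "
from bench import ctrl
print(ctrl.close_job())"
```

```text
the job is handed in; nothing more can be done
None
```

I handed the job in with the gauge held at rest on the tall stud: leant 0.285 rad, about 4.5 N on the stud, and the pointer on the index tab to within roughly 0.03 rad by my measurements. The hand-in returned no verdict, and I turned the gauge about 0.5 rad around the stud to read the dial squarely and left it there.

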